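# Lock a new filter cartridge into the canteen's drinking-water filter head

### The job

Take the new filter cartridge (white body, blue wing grip) from the steel tray and fit it into the round socket of the filter head: find the slots with its lugs, push it in against the spring, then turn it clockwise to the stop and let go, so that it stays locked. Do it by feel without forcing it, and leave the spent brown cartridge, the pot and the spray bottle where they are.

Things in the scene. Friction and masses are not known exactly. Their poses are not given: they have to be found in the camera images.
- cartridge_center (a point): New filter cartridge: white body with blue band, 94 mm tall, about 0.2 kg, upright in the tray. Point on its axis 47 mm above its foot; z up the axis. The white part has a diameter of 52 mm, 24 to 58 mm above the foot. Two opposite lugs lie along +x and -x of this frame; yellow marks on the body stand over them. A half turn makes no difference.
- cartridge_wing (a point): Centre of the new cartridge's flat blue wing grip, on the axis 75 mm above its foot, same frame. The wing is 50 mm long along x (in line with the lugs), 14 mm thick along y and 38 mm high, 56 to 94 mm above the foot (clear of the body from 58 mm). Grip it from above across its 14 mm.
- cartridge_foot (a point): Centre of the new cartridge's underside, same frame. Black spigot, diameter 39.6 mm, 0 to 24 mm above the foot, its lowest 6 mm tapering to diameter 28 mm. The two lugs are black, 10 mm wide, 8 to 14 mm above the foot, and reach 30 mm from the axis.
- head_mouth (a point): Socket of the filter head, on its vertical axis at the top of the white flange, 64 mm above the table; grey rim, diameter 88 mm, 2 mm higher. Bore 43 mm, two opposite lug slots 14 mm wide near +x and -x of this frame. The collar with the slots is clamped up to 0.26 rad off, either way, not measured: see the yellow marks on the rim or feel. It cannot be turned by hand.
- head_plunger (a point): Top of the spring plunger in the socket, 14 mm below the flange top. Lugs resting on the flange: cartridge foot 8 mm below the flange top. Lugs in the slots: it drops freely to 14 mm, then the spring resists with 5 N plus 0.5 N per mm. From 21.5 mm the lugs are under the lip and can turn; at 24 mm the white body meets the flange, a hard stop.
- head_lock (a point): Where the cartridge's foot is when locked, 18 mm below the flange top. Pushed in, it turns clockwise (from above) 51 degrees from the slots to a hard stop; the other way is blocked. Let go at the stop, or up to 6 degrees short of it, the spring lifts it 3.5 mm into the lock pocket. Over 60 N between cartridge and head (about 1.2 N m at the stop) spoils it.
- head: The filter head: steel base plate 150 x 150 mm, fixed to the table, with short pipe stubs on both sides and the round socket on top; it does not move, its place and yaw vary. Origin at the centre of its underside, on the table.
- tray: Shallow steel tray, 220 x 340 mm, 22 mm high, floor 3 mm thick, fixed; the two cartridges stand in it. Origin at the centre of its underside.
- spent_center (a point): The spent cartridge, same shape as the new one but brown with a grey wing; stands in the tray, about 150 mm from the new one; which of them is on which side varies. Point on its axis 47 mm above its foot. Leave it.
- spray: Green spray bottle with white head, diameter 68 mm, 194 mm high; origin under its centre.
- pot: Small lidded steel pot, diameter 106 mm, 96 mm high; origin under its centre.
Mind the look-alikes: they are no part of the job. What is shaped like the part that bears cartridge_center but pink or red is not meant.

How it is judged:
By the outcome, as a careful person would: the job done as asked, in the order asked, and still so for the second after the job is handed in, with the robot touching nothing.
It also fails if it takes over 69 s, if anything falls off the work surface, if the arm or the gripper's body presses on something with over 40 N, if the wrist force passes 120 N, or if a joint passes its speed limit or range.

### The arm

A 6-joint arm with a two-finger parallel gripper is mounted at the origin on the work surface. World frame = base frame: x ahead of the robot, y to its left, z up, the work surface at z = 0. Lengths are in m, angles in degrees, forces in N, time in s.
With the tool pointing down it reaches from about 0.3 to 0.75 m from the base axis. Payload 8.5 kg.
Tool frame: the origin (TCP) lies on the centre line of the jaws, within the pads' length; the fingertips stand 22 mm ahead of it and the grasp point (between the pads) lies 3 mm ahead of it (env.tip_reach is the distance from the TCP to the fingertips, in m); y points along the fingers, z is the direction in which the jaws open and shut, and the axes are right-handed (so a half turn about y gives the same grasp; the last joint's range is limited). The gripper opens to 85 mm and grips with 20 to 120 N. Pads are 22 mm wide; open, the fingers measure 114 mm over their backs; the gripper's body (76 mm by 85 mm) begins 54 mm behind the grasp point. The pads swing forward as they close: fully open they stand 13 mm farther back than shut.
Start: joints at [51.606, 21.807, 74.336, -0, 83.858, -12.336], TCP at [0.242, 0.494, 0.253] pointing down, gripper open.
Joint ranges: [-178.18, 178.18], [-50.72, 133.34], [12.68, 142.11], [-81.47, 261.47], [9.98, 163.14], [-165.26, 165.26]. Speed limits (degrees/s): [136.94, 136.94, 180, 180, 180, 180].

### API

Orientations are given as a 3x3 rotation matrix whose columns are the frame's x, y, z axes.
In Python, from rig import env, get_image gives the robot as it stands. The module is installed in compiled form; this text tells all that it offers.
- The arm moves only by the tool carry_out, never from a script. Its argument "targets" is a list that holds one entry, the list of rows, each a list of 7 numbers: the closure, from 0 (fully open) to 1 (shut), then the shift along the world's x, y, z in mm, then the turn, a rotation vector about the world's x, y, z in degrees. In form: [[[claw, dx, dy, dz, ax, ay, az], ...]]. A call has 1 to 20 rows; each row is the pose to reach, as a shift and turn from the pose commanded when the call began; what a row does not reach only later rows make up. A row lasts 1/12 s, in which the tool goes at most 41.7 mm and 7.16 degrees, less where a joint would pass 70% of its speed; a pose out of reach is approached as far as the arm can. A call with a gripper value outside its range is refused whole. The fingers move at their own pace and stop on an object; "squeeze" is the grip in N (left out, the last holds). Time passes only in rows, so rows that repeat a pose let the fingers close. It gives the time, the measured TCP pose, the force and the opening at its end, in the units of the state.
- env.observe(): the state, without advancing time (a new reading comes with each control period).
- get_image(name): name is "side" or "top"; returns a dict with "img" (384x512x3 uint8, red, green, blue), "fx", "fy", "cx", "cy" (pixels), "rvec" (rotation vector, rad) and "tvec" (3), from world to camera coordinates, as OpenCV has them. Camera axes: x right, y down, z forward; pixel columns grow to the right and rows downward; lengths in m; the calibration is good to about 2 mm. A picture is of the moment at which its call begins. There is no depth.
- env.close_job(): hands the job in, once; it reports no verdict.
The state is a dict: "time_s": time; "q": joint angles; "qvel": joint speeds; "joint_efforts": joint torques, N m; "position": TCP position; "tool_rot": TCP orientation; "ft_force": force on the tool from outside, world axes, zero at the start; "wrist_torque": the same for the moment, N m; "grip_width": finger opening in m.
Only numpy, scipy, OpenCV 4.12 (cv2) and the standard library are available. Lean on these libraries where they do the work, as an engineer would, in place of code of your own. Each camera call takes 0.05 s, during which the arm holds its last target.

## Working session

There is one attempt and no reset: what is moved stays moved. The work goes in short steps, Python scripts to look and compute and a tool call to move; the robot and the scene stay as the last step left them, time stands still between calls to the robot, and variables do not carry over. Pictures are saved under pics/ and viewed, and the job is handed in when it is done.

Besides the shell and the picture viewer there is one more tool, called after "Emit:" as name(argument=value, ...), one argument or row to a line, values as JSON. carry_out: Moves the arm, as the interface text tells. Its arguments: {"type":"object","properties":{"targets":{"type":"array"},"squeeze":{"type":"number"}},"required":["targets"]}

```bash
mkdir -p pics; cat > h.py <<'E'
import numpy as np, cv2
from rig import env, get_image
def save(im,name): cv2.imwrite('pics/'+name, im[:,:,::-1])
E
python3 - <<'E'
from h import *
import pickle
s=env.observe()
for k,v in s.items(): print(k,np.round(v,4).tolist())
print(env.tip_reach)
for n in("top","side"):
    d=get_image(n); pickle.dump(d,open(n+'0.pkl','wb')); save(d['img'],n+'0.png')
    R=cv2.Rodrigues(d['rvec'])[0]; print(n,d['fx'],d['cx'],d['cy'],(-R.T@np.ravel(d['tvec'])).round(3),R.round(3).tolist())
E
```

```text
time_s 0.0
q [51.6075, 21.8413, 74.3844, 0.0003, 83.8587, -12.3339]
qvel [0.0377, -0.0008, -0.004, -0.0106, -0.0158, -0.0677]
joint_efforts [0.0024, -44.8444, -23.1289, -0.0, 0.0046, 0.0]
position [0.2414, 0.4939, 0.2527]
tool_rot [[0.8983, -0.0009, 0.4393], [-0.4393, -0.0012, 0.8983], [-0.0003, -1.0, -0.0014]]
ft_force [-0.2449, 0.1262, -0.3688]
wrist_torque [0.0072, -0.0206, 0.0221]
grip_width 0.0852
0.022
top 448.12867920138933 257.12008115945326 190.4787303678959 [0.399 0.082 1.422] [[-0.019, -1.0, -0.006], [-0.996, 0.019, -0.084], [0.084, 0.004, -0.996]]
side 354.2318189237303 255.00162073284574 185.1623909529986 [ 0.147 -0.639  0.801] [[0.89, -0.455, -0.016], [-0.309, -0.577, -0.756], [0.335, 0.678, -0.654]]
```

View pics/top0.png

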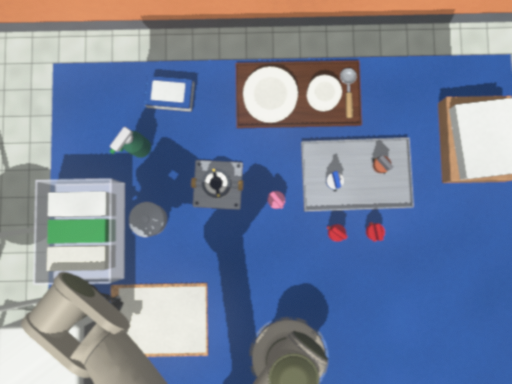

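View pics/side0.png

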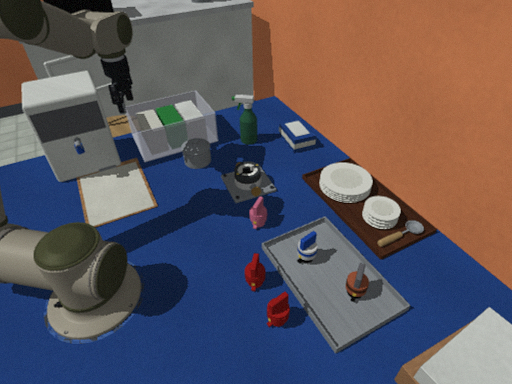

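The top view shows these candidates:
- White/blue cartridge at (335,181), standing in the tray. This fits the description.
- Brown/grey spent cartridge at (382,163).
- Pink look-alike at (277,200).
- Red look-alikes at (337,233) and (376,232).

The head is at (217,182). I'll check the choice in close crops.

```bash
python3 - <<'E'
from h import *
import pickle
def crop(n,x0,y0,w,h,s):
    im=pickle.load(open(n+'0.pkl','rb'))['img'][y0:y0+h,x0:x0+w]
    return cv2.resize(im,(w*s,h*s),interpolation=cv2.INTER_CUBIC)
a=crop('top',315,160,40,40,10);b=crop('top',197,162,40,40,10)
save(np.hstack([a,b]),'c1.png')
a=crop('side',285,222,40,50,10);b=crop('side',225,152,40,50,10)
save(np.hstack([a,b]),'c2.png')
E
```

```text
(no output)
```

View pics/c1.png

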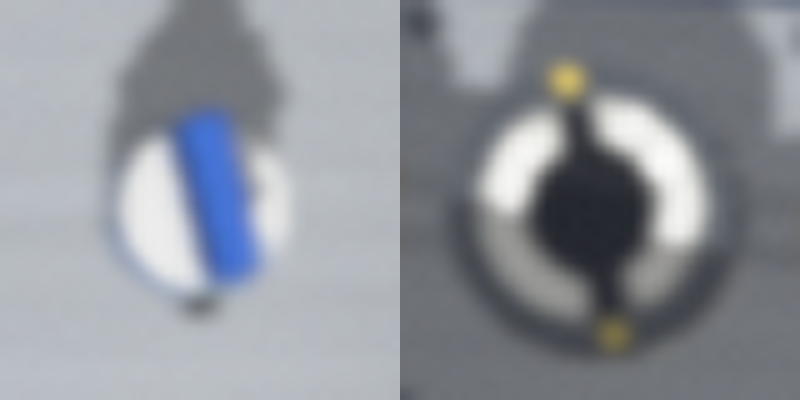

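View pics/c2.png

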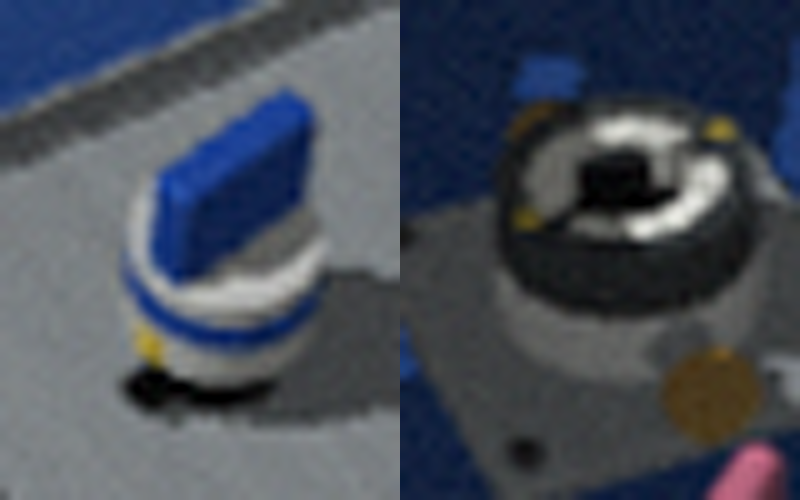

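```bash
cat >> h.py <<'E'
import pickle
def cam(n,tag='0'):
    d=pickle.load(open(n+tag+'.pkl','rb')); d['K']=np.array([[d['fx'],0,d['cx']],[0,d['fy'],d['cy']],[0,0,1.]]); d['R']=cv2.Rodrigues(d['rvec'])[0]; d['t']=np.ravel(d['tvec']); return d
def back(d,uv,z):
    r=d['R'].T@np.linalg.inv(d['K'])@np.array([uv[0],uv[1],1.]); c=-d['R'].T@d['t']; return c+r*(z-c[2])/r[2]
def proj(d,P): return cv2.projectPoints(np.asarray(P,float).reshape(-1,1,3),d['R'],d['t'],d['K'],None)[0].reshape(-1,2)
E
python3 - <<'E'
from h import *
from scipy.optimize import minimize
T=cam('top');S=cam('side')
f=lambda x0,y0,u,v:(x0+(u+.5)/10-.5,y0+(v+.5)/10-.5)
# head marks
for d,l in((T,[(197,162,567,80),(197,162,614,333)]),(S,[(225,152,722-400,130),(225,152,528-400,218)])):
    if d is T: l=[(197,162,167,80),(197,162,214,333)]
    P=[back(d,f(*a),.066) for a in l]; m=(P[0]+P[1])/2; v=P[0]-P[1]
    print('head',m.round(4),np.degrees(np.arctan2(v[1],v[0])).round(1),np.linalg.norm(v).round(4))
# wing fit
def mask(d,x0,y0,w,h):
    im=d['img'][y0:y0+h,x0:x0+w]; im=cv2.resize(im,(w*8,h*8),interpolation=cv2.INTER_CUBIC).astype(int)
    hsv=cv2.cvtColor(im.clip(0,255).astype(np.uint8),cv2.COLOR_RGB2HSV)
    return ((hsv[...,0]>105)&(hsv[...,0]<128)&(hsv[...,1]>130)&(hsv[...,2]>60)).astype(np.uint8)
def big(m):
    n,l,st,_=cv2.connectedComponentsWithStats(m); k=1+np.argmax(st[1:,4]); return (l==k).astype(np.uint8)
wt=(315,160,40,40); ws=(293,228,27,27)
mt=big(mask(T,*wt)); ms=mask(S,*ws)
save(np.hstack([cv2.resize(mt,(320,320)),cv2.resize(ms,(320,320))])[...,None].repeat(3,2)*255,'m.png')
B=np.array([[a*.025,b*.007,c] for a in(-1,1) for b in(-1,1) for c in(.059,.097)])
def hull(d,w,p):
    c,s=np.cos(p[2]),np.sin(p[2]); P=B@np.array([[c,-s,0],[s,c,0],[0,0,1]]).T+[p[0],p[1],0]
    uv=(proj(d,P)-[w[0],w[1]]+.5)*8-.5
    m=np.zeros((w[3]*8,w[2]*8),np.uint8); cv2.fillConvexPoly(m,cv2.convexHull(np.round(uv*16).astype(np.int32)),1,shift=4); return m
def iou(a,b): return (a&b).sum()/max(1,(a|b).sum())
p0=back(T,f(315,160,218,195),.097)
for sets in ('T','S','TS'):
    best=None
    for y0 in (-20,0,20):
        def J(p):
            q=[p[0]/1000+p0[0],p[1]/1000+p0[1],np.radians(p[2])]; r=0
            if 'T' in sets:r-=iou(hull(T,wt,q),mt)
            if 'S' in sets:r-=iou(hull(S,ws,q),ms)
            return r
        r=minimize(J,[0,0,y0],method='Nelder-Mead',options=dict(initial_simplex=[[0,0,y0],[5,0,y0],[0,5,y0],[0,0,y0+10]]))
        if best is None or r.fun<best.fun: best=r
    print(sets,best.fun,(best.x[0]/1000+p0[0]).round(4),(best.x[1]/1000+p0[1]).round(4),best.x[2].round(1))
E
```

```text
head [0.5416 0.2129 0.066 ] 9.8 0.0788
head [0.5382 0.2104 0.066 ] 8.7 0.0793
T -0.5412204876790092 0.5416 -0.1511 -1.4
S -0.7549422587590526 0.5387 -0.1525 20.7
TS -1.283927723730859 0.5402 -0.1514 19.4
```

View pics/m.png

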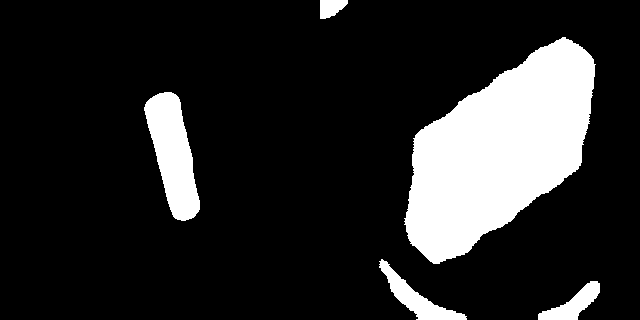

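```bash
python3 - <<'E'
from h import *
T=cam('top');S=cam('side')
def ms(d,w):
    x0,y0,W,H=w; im=cv2.resize(d['img'][y0:y0+H,x0:x0+W],(W*8,H*8),interpolation=cv2.INTER_CUBIC)
    hsv=cv2.cvtColor(im,cv2.COLOR_RGB2HSV); m=((hsv[...,0]>105)&(hsv[...,0]<128)&(hsv[...,1]>110)&(hsv[...,2]>100)).astype(np.uint8)
    n,l,st,_=cv2.connectedComponentsWithStats(m); return (l==1+np.argmax(st[1:,4])).astype(np.uint8)
m=ms(T,(315,160,40,40))
c=cv2.findContours(m,0,1)[0][0]; box=cv2.boxPoints(cv2.minAreaRect(c))
P=np.array([back(T,(315+(u+.5)/8-.5,160+(v+.5)/8-.5),.097) for u,v in box]); print(P.round(4)); print(P.mean(0))
for i in range(2): v=P[i+1]-P[i]; print(np.linalg.norm(v),np.degrees(np.arctan2(v[1],v[0])))
# overlay model top faces for yaw/pos hypotheses
def ov(d,w,s,p):
    x0,y0,W,H=w; im=cv2.resize(d['img'][y0:y0+H,x0:x0+W],(W*s,H*s),interpolation=cv2.INTER_CUBIC)
    t=np.radians(p[2]);c,sn=np.cos(t),np.sin(t)
    for z in(.059,.097):
        Q=np.array([[p[0]+a*c*.025-b*sn*.007,p[1]+a*sn*.025+b*c*.007,z] for a,b in((1,1),(1,-1),(-1,-1),(-1,1))])
        uv=(proj(d,Q)-[x0,y0]+.5)*s-.5
        cv2.polylines(im,[np.round(uv).astype(np.int32)],True,(255,0,0) if z<.09 else (255,255,0),1)
    return im
rows=[]
for yaw in(10,14,18):
    rows.append(np.vstack([ov(T,(320,165,30,30),8,(P.mean(0)[0],P.mean(0)[1],yaw)),ov(S,(290,225,30,40),8,(.5392,-.1522,yaw))]))
save(np.hstack(rows),'ov.png')
E
```

```text
[[ 0.5633 -0.1363  0.097 ]
 [ 0.5669 -0.1518  0.097 ]
 [ 0.5179 -0.1623  0.097 ]
 [ 0.5143 -0.1468  0.097 ]]
[ 0.54057759 -0.14931428  0.097     ]
0.01592451594527007 -77.02818136676501
0.050106824636896266 -167.9764157142865
```

View pics/ov.png

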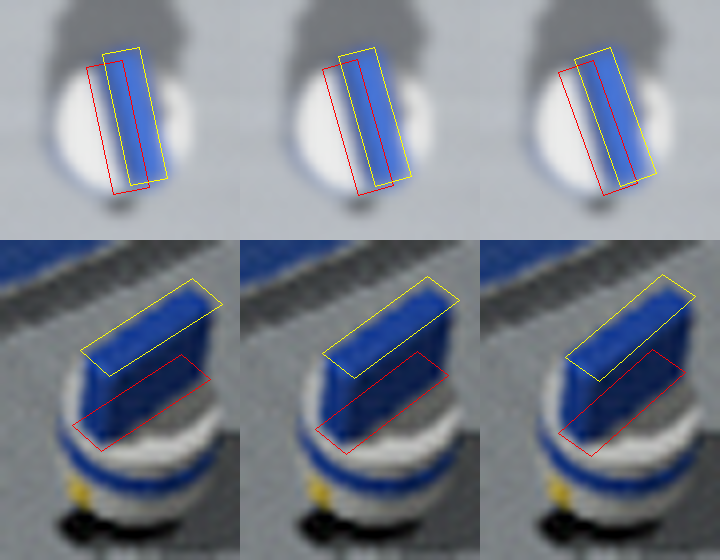

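The blue-wing, white-body cartridge in the tray is confirmed. It is at about (0.540, -0.152) with yaw of about 14°. The head is at about (0.540, 0.212) with its slot axis at about 9°. I'll move above the cartridge.

Emit:
carry_out(
  targets=[
    [[0.3, 298, -646, -53, 0, 0, 40], [0.3, 298, -646, -53, 0, 0, 40], [0.3, 298, -646, -53, 0, 0, 40], [0.3, 298, -646, -53, 0, 0, 40], [0.3, 298, -646, -53, 0, 0, 40], [0.3, 298, -646, -53, 0, 0, 40], [0.3, 298, -646, -53, 0, 0, 40], [0.3, 298, -646, -53, 0, 0, 40], [0.3, 298, -646, -53, 0, 0, 40], [0.3, 298, -646, -53, 0, 0, 40], [0.3, 298, -646, -53, 0, 0, 40], [0.3, 298, -646, -53, 0, 0, 40], [0.3, 298, -646, -53, 0, 0, 40], [0.3, 298, -646, -53, 0, 0, 40], [0.3, 298, -646, -53, 0, 0, 40], [0.3, 298, -646, -53, 0, 0, 40], [0.3, 298, -646, -53, 0, 0, 40], [0.3, 298, -646, -53, 0, 0, 40], [0.3, 298, -646, -53, 0, 0, 40], [0.3, 298, -646, -53, 0, 0, 40]],
  ],
  squeeze=30,
)

```text
time_s: 1.77
position: [0.5396, -0.1533, 0.1993]
tool_rot: [[0.971, -0.002, -0.239], [0.239, 0.001, 0.971], [-0.001, -1.0, 0.001]]
ft_force: [-0.7, 0.3, -1.0]
grip_width: 0.0596
```

```bash
cat >> h.py <<'E'
def snap(tag):
    for n in("top","side"): pickle.dump(get_image(n),open(n+tag+'.pkl','wb'))
def crop(n,tag,x0,y0,w,h,s):
    im=pickle.load(open(n+tag+'.pkl','rb'))['img'][y0:y0+h,x0:x0+w]
    return cv2.resize(im,(w*s,h*s),interpolation=cv2.INTER_CUBIC)
E
python3 - <<'E'
from h import *
snap('1'); s=env.observe(); print(s['position'],s['q'])
save(np.hstack([crop('top','1',310,150,60,60,6),crop('side','1',270,190,60,80,6)[:360]]) ,'v1.png')
save(np.hstack([crop('side','1',260,190,100,100,6)]) ,'v1s.png')
E
```

```text
[ 0.53916427 -0.15123412  0.20003585] [-2.77860136e+01  2.53095562e+01  7.78408495e+01  1.16255062e-02
  7.69190580e+01 -1.31743678e+02]
```

View pics/v1s.png

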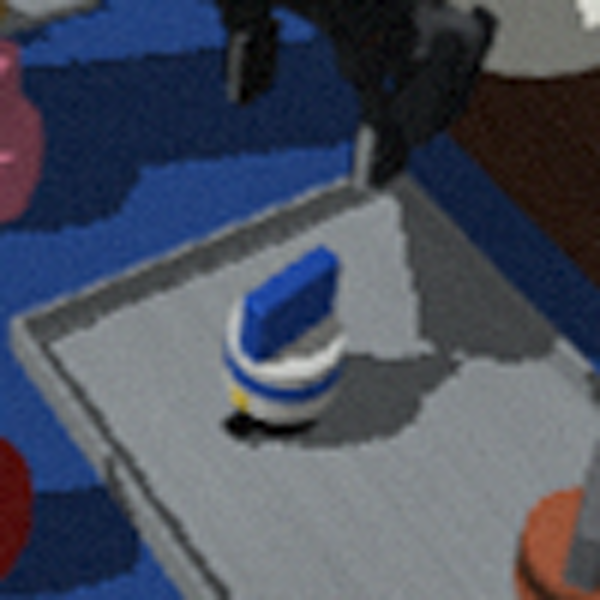

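The side view shows the open jaws centred above the white/blue cartridge, whose wing is near (290,300) in the crop. The spent cartridge is clear at the lower right. I'll descend.

Emit:
carry_out(
  targets=[
    [[0.3, 0, 0, -40, 0, 0, 0], [0.3, 0, 0, -70, 0, 0, 0], [0.3, 0, 0, -90, 0, 0, 0], [0.3, 0, 0, -100, 0, 0, 0], [0.3, 0, 0, -107, 0, 0, 0], [0.3, 0, 0, -112, 0, 0, 0], [0.3, 0, 0, -112, 0, 0, 0], [0.3, 0, 0, -112, 0, 0, 0]],
  ],
)

```text
time_s: 2.53
position: [0.54, -0.1519, 0.0893]
tool_rot: [[0.97, 0.001, -0.241], [0.241, -0.001, 0.97], [0.001, -1.0, -0.001]]
ft_force: [-0.3, 0.0, 0.1]
grip_width: 0.0595
```

```bash
python3 - <<'E'
from h import *
snap('2')
save(np.hstack([crop('top','2',315,150,50,60,8),crop('side','2',285,210,45,60,8)]) ,'v2.png')
E
```

```text
(no output)
```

View pics/v2.png

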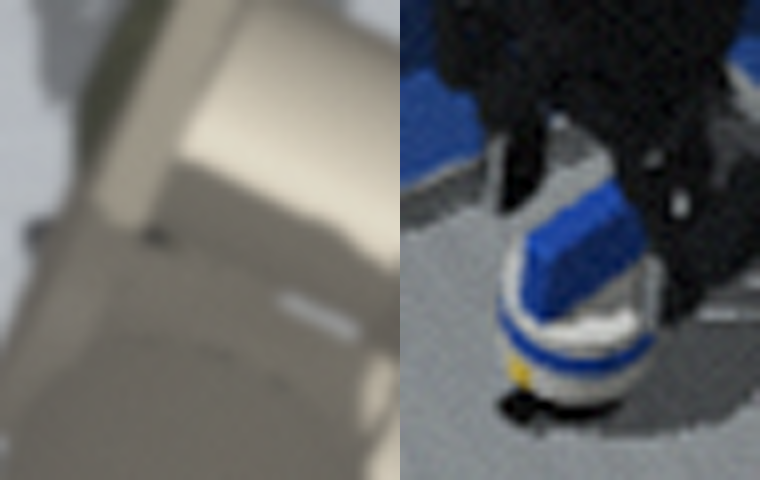

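Emit:
carry_out(
  targets=[
    [[0.3, 0, 0, 4, 0, 0, 0], [0.5, 0, 0, 4, 0, 0, 0], [0.65, 0, 0, 4, 0, 0, 0], [0.7, 0, 0, 4, 0, 0, 0], [0.75, 0, 0, 4, 0, 0, 0], [0.75, 0, 0, 4, 0, 0, 0], [0.75, 0, 0, 4, 0, 0, 0]],
  ],
  squeeze=30,
)

```text
time_s: 3.22
position: [0.5396, -0.1519, 0.0923]
tool_rot: [[0.971, -0.0, -0.241], [0.241, 0.0, 0.971], [-0.0, -1.0, 0.0]]
ft_force: [0.5, 0.0, 0.3]
grip_width: 0.0213
```

Emit:
carry_out(
  targets=[
    [[0.8, 0, 0, 0, 0, 0, 0], [0.85, 0, 0, 0, 0, 0, 0], [0.9, 0, 0, 0, 0, 0, 0], [1.0, 0, 0, 0, 0, 0, 0], [1.0, 0, 0, 0, 0, 0, 0], [1.0, 0, 0, 0, 0, 0, 0]],
  ],
  squeeze=40,
)

```text
time_s: 3.72
position: [0.5396, -0.1519, 0.0924]
tool_rot: [[0.971, 0.0, -0.241], [0.241, -0.0, 0.971], [0.0, -1.0, -0.0]]
ft_force: [-0.4, 0.6, 0.7]
grip_width: 0.0133
```

Emit:
carry_out(
  targets=[
    [[1.0, 0, 0, 10, 0, 0, 0], [1.0, 0, 0, 40, 0, 0, 0], [1.0, 0, 0, 80, 0, 0, 0], [1.0, 0, 0, 108, 0, 0, 0], [1.0, 0, 0, 108, 0, 0, 0], [1.0, 0, 0, 108, 0, 0, 0]],
  ],
  squeeze=70,
)

```text
time_s: 4.22
position: [0.5398, -0.152, 0.2019]
tool_rot: [[0.971, 0.003, -0.241], [0.241, -0.001, 0.971], [0.002, -1.0, -0.002]]
ft_force: [-0.8, 0.8, -2.6]
grip_width: 0.0129
```

Emit:
carry_out(
  targets=[
    [[1.0, 0, 40, 0, 0, 0, -5], [1.0, 0, 80, 0, 0, 0, -5], [1.0, 0, 120, 0, 0, 0, -5], [1.0, 0, 160, 0, 0, 0, -5], [1.0, 0, 200, 0, 0, 0, -5], [1.0, 0, 240, 0, 0, 0, -5], [1.0, 0, 280, 0, 0, 0, -5], [1.0, 0, 315, 0, 0, 0, -5], [1.0, 0, 345, 0, 0, 0, -5], [1.0, 0, 364, 0, 0, 0, -5], [1.0, 0, 364, -15, 0, 0, -5], [1.0, 0, 364, -30, 0, 0, -5], [1.0, 0, 364, -30, 0, 0, -5], [1.0, 0, 364, -30, 0, 0, -5], [1.0, 0, 364, -30, 0, 0, -5]],
  ],
)

```text
time_s: 5.47
position: [0.5397, 0.2118, 0.1704]
tool_rot: [[0.988, -0.001, -0.155], [0.155, -0.0, 0.988], [-0.001, -1.0, 0.0]]
ft_force: [0.2, 0.1, -1.8]
grip_width: 0.0128
```

```bash
python3 - <<'E'
from h import *
snap('3'); s=env.observe(); print(s['position'],s['ft_force'],s['wrist_torque'])
save(crop('side','3',215,120,80,80,8)[:600] ,'v3s.png'); save(crop('top','3',190,150,60,60,8) ,'v3t.png')
E
```

```text
[0.53989126 0.21183441 0.17095054] [-0.98641556 -0.71411803 -0.97139853] [ 0.00458961  0.01649148 -0.00194756]
```

View pics/v3s.png

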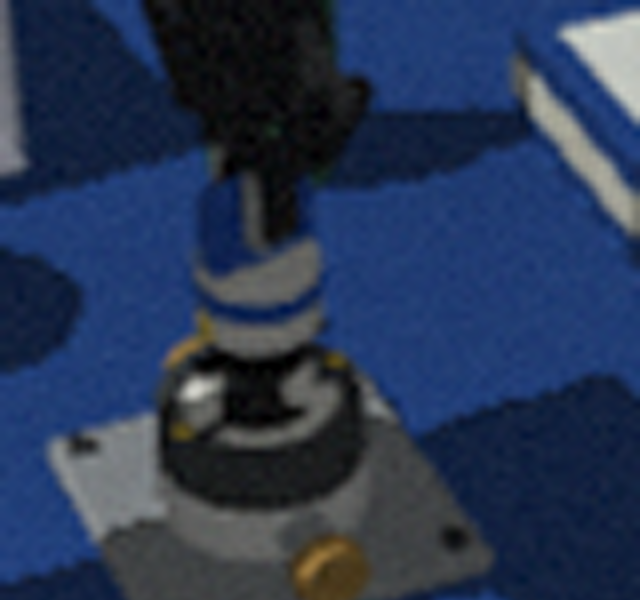

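View pics/v3t.png

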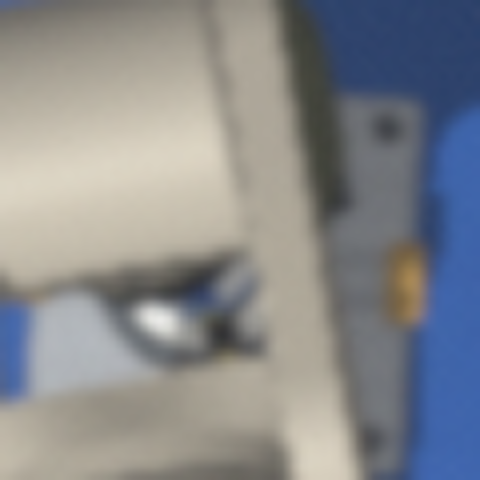

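The side view shows the cartridge held upright just above the socket, with the rim spanning (160–365, ~400) in the crop. I'll overlay models to get the relative offset.

```bash
python3 - <<'E'
from h import *
S=cam('side','3'); x0,y0,s=215,120,8
im=crop('side','3',x0,y0,80,80,s)
a=np.linspace(0,2*np.pi,60)
def circ(x,y,z,r,col):
    uv=(proj(S,np.c_[x+r*np.cos(a),y+r*np.sin(a),0*a+z])-[x0,y0]+.5)*s-.5
    cv2.polylines(im,[np.round(uv).astype(np.int32)],True,col,1)
hx,hy=.5382,.2104
circ(hx,hy,.066,.044,(255,255,0)); circ(hx,hy,.064,.0215,(255,255,0))
cx,cy,f=.5399,.2118,.0816
for z,r in((.024,.026),(.058,.026),(0.006,.0198),(0,.014)): circ(cx,cy,f+z,r,(255,0,0))
for q in(9,189): 
    t=np.radians(q); circ(cx+.03*np.cos(t),cy+.03*np.sin(t),f+.011,.002,(0,255,0))
save(im[:600],'ov3.png')
E
```

```text
(no output)
```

View pics/ov3.png

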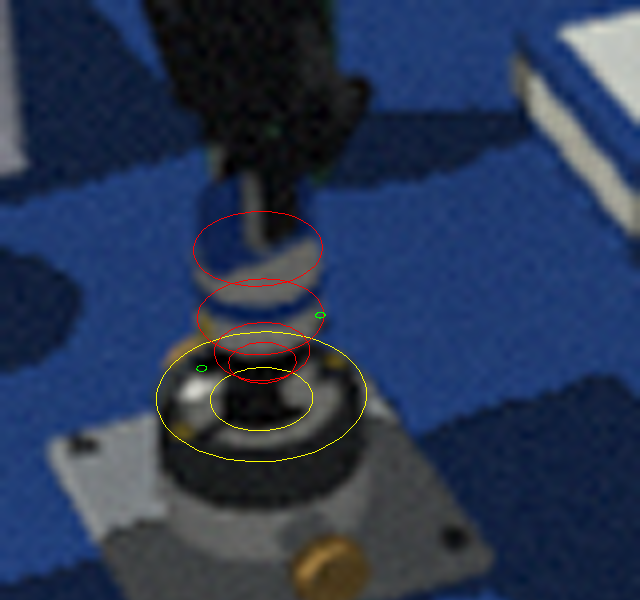

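Emit:
carry_out(
  targets=[
    [[1.0, 0.3, -0.5, -8, 0, 0, 0], [1.0, 0.3, -0.5, -14, 0, 0, 0], [1.0, 0.3, -0.5, -17, 0, 0, 0], [1.0, 0.3, -0.5, -19, 0, 0, 0], [1.0, 0.3, -0.5, -20, 0, 0, 0], [1.0, 0.3, -0.5, -20, 0, 0, 0]],
  ],
)

```text
time_s: 6.07
position: [0.5399, 0.2116, 0.1501]
tool_rot: [[0.988, -0.0, -0.155], [0.155, -0.0, 0.988], [-0.0, -1.0, -0.0]]
ft_force: [-0.1, 0.4, -0.7]
grip_width: 0.0127
```

Emit:
carry_out(
  targets=[
    [[1.0, 0, 0, -1, 0, 0, 0], [1.0, 0, 0, -2, 0, 0, 0], [1.0, 0, 0, -2, 0, 0, 0]],
  ],
)

```text
time_s: 6.32
position: [0.5399, 0.2116, 0.1483]
tool_rot: [[0.988, -0.0, -0.155], [0.155, -0.0, 0.988], [-0.0, -1.0, -0.0]]
ft_force: [-0.5, -0.4, -1.9]
grip_width: 0.0127
```

Emit:
carry_out(
  targets=[
    [[1.0, 0, 0, -1, 0, 0, 0], [1.0, 0, 0, -2, 0, 0, 0], [1.0, 0, 0, -2, 0, 0, 0]],
  ],
)

```text
time_s: 6.57
position: [0.5398, 0.2116, 0.1461]
tool_rot: [[0.988, -0.0, -0.155], [0.155, -0.0, 0.988], [-0.0, -1.0, 0.0]]
ft_force: [0.1, 0.3, -2.6]
grip_width: 0.0127
```

Emit:
carry_out(
  targets=[
    [[1.0, 0, 0, -1, 0, 0, 0], [1.0, 0, 0, -1.5, 0, 0, 0], [1.0, 0, 0, -1.5, 0, 0, 0]],
  ],
)

```text
time_s: 6.82
position: [0.5399, 0.2116, 0.1447]
tool_rot: [[0.988, -0.0, -0.155], [0.155, -0.0, 0.988], [-0.0, -1.0, -0.0]]
ft_force: [-0.4, -0.1, -2.5]
grip_width: 0.013
```

Emit:
carry_out(
  targets=[
    [[1.0, 0, 0, -1, 0, 0, 0], [1.0, 0, 0, -1.5, 0, 0, 0], [1.0, 0, 0, -1.5, 0, 0, 0]],
  ],
)

```text
time_s: 7.07
position: [0.5399, 0.2116, 0.1432]
tool_rot: [[0.988, -0.0, -0.155], [0.155, -0.0, 0.988], [-0.0, -1.0, -0.0]]
ft_force: [-0.4, 0.3, -1.7]
grip_width: 0.0132
```

Emit:
carry_out(
  targets=[
    [[1.0, 0, 0, -1, 0, 0, 0], [1.0, 0, 0, -1.5, 0, 0, 0], [1.0, 0, 0, -1.5, 0, 0, 0]],
  ],
)

```text
time_s: 7.32
position: [0.5398, 0.2115, 0.1417]
tool_rot: [[0.988, -0.0, -0.155], [0.155, -0.0, 0.988], [-0.0, -1.0, 0.0]]
ft_force: [1.3, 0.7, -2.0]
grip_width: 0.0127
```

The foot is about 11.7 mm deep with no resistance, so the lugs are in the slots. I'll continue to the plunger.

Emit:
carry_out(
  targets=[
    [[1.0, 0, 0, -1, 0, 0, 0], [1.0, 0, 0, -2, 0, 0, 0], [1.0, 0, 0, -2, 0, 0, 0]],
  ],
)

```text
time_s: 7.57
position: [0.5398, 0.2116, 0.1396]
tool_rot: [[0.988, -0.0, -0.155], [0.155, -0.0, 0.988], [-0.0, -1.0, -0.0]]
ft_force: [0.1, -0.2, -2.1]
grip_width: 0.0128
```

Emit:
carry_out(
  targets=[
    [[1.0, 0, 0, -1, 0, 0, 0], [1.0, 0, 0, -2, 0, 0, 0], [1.0, 0, 0, -2, 0, 0, 0]],
  ],
)

```text
time_s: 7.82
position: [0.54, 0.2116, 0.1381]
tool_rot: [[0.988, 0.001, -0.155], [0.155, 0.0, 0.988], [0.001, -1.0, -0.0]]
ft_force: [-0.7, -1.1, 4.2]
grip_width: 0.0129
```

Emit:
carry_out(
  targets=[
    [[1.0, 0, 0, -1, 0, 0, 0], [1.0, 0, 0, -2, 0, 0, 0], [1.0, 0, 0, -3, 0, 0, 0], [1.0, 0, 0, -3, 0, 0, 0]],
  ],
)

```text
time_s: 8.15
position: [0.54, 0.2116, 0.1349]
tool_rot: [[0.988, 0.0, -0.155], [0.155, 0.0, 0.988], [0.0, -1.0, 0.0]]
ft_force: [-0.7, -1.1, 4.7]
grip_width: 0.013
```

Emit:
carry_out(
  targets=[
    [[1.0, 0, 0, -1, 0, 0, 0], [1.0, 0, 0, -2, 0, 0, 0], [1.0, 0, 0, -2.5, 0, 0, 0], [1.0, 0, 0, -2.5, 0, 0, 0]],
  ],
)

```text
time_s: 8.48
position: [0.54, 0.2116, 0.1325]
tool_rot: [[0.988, 0.0, -0.155], [0.155, 0.0, 0.988], [0.0, -1.0, 0.0]]
ft_force: [-2.0, -1.1, 5.8]
grip_width: 0.0124
```

```bash
python3 - <<'E'
from h import *
s=env.observe(); print(s['position'],s['ft_force'],s['wrist_torque'])
E
```

```text
[0.53999818 0.21161508 0.13252738] [-2.01940758 -1.1151187   5.81003467] [-0.06071051  0.42553697 -0.00900082]
```

Emit:
carry_out(
  targets=[
    [[1.0, 0, 0, -1, 0, 0, 0], [1.0, 0, 0, -2, 0, 0, 0], [1.0, 0, 0, -2, 0, 0, 0]],
  ],
)

```text
time_s: 8.73
position: [0.54, 0.2116, 0.1306]
tool_rot: [[0.988, 0.001, -0.155], [0.155, 0.0, 0.988], [0.001, -1.0, 0.0]]
ft_force: [-2.5, -0.7, 7.3]
grip_width: 0.0127
```

```bash
python3 - <<'E'
from h import *
s=env.observe(); print(s['position'],s['ft_force'],s['wrist_torque'])
E
```

```text
[0.54001773 0.21160603 0.13060952] [-2.53548184 -0.73448705  7.25279133] [-0.03979458  0.4840968  -0.03765013]
```

At full push-in the force matches the spring (~9.3 N). There is a slight side load in x, which I'll relieve by 0.6 mm before starting the clockwise turn.

Emit:
carry_out(
  targets=[
    [[1.0, -0.6, 0, 0, 0, 0, 0], [1.0, -0.6, 0, 0, 0, 0, -2], [1.0, -0.6, 0, 0, 0, 0, -4], [1.0, -0.6, 0, 0, 0, 0, -6], [1.0, -0.6, 0, 0, 0, 0, -6]],
  ],
)

```text
time_s: 9.15
position: [0.54, 0.2117, 0.131]
tool_rot: [[0.999, 0.002, -0.05], [0.05, 0.0, 0.999], [0.002, -1.0, 0.0]]
ft_force: [0.1, -1.0, 7.0]
grip_width: 0.0128
```

```bash
python3 - <<'E'
from h import *
s=env.observe(); print(s['position'],s['ft_force'],s['wrist_torque'])
E
```

```text
[0.53995829 0.21165221 0.13098122] [ 0.06950311 -1.02180992  6.96840693] [-0.0360718   0.09349239 -0.03192634]
```

Emit:
carry_out(
  targets=[
    [[1.0, 0, 0, 0, 0, 0, -2], [1.0, 0, 0, 0, 0, 0, -4], [1.0, 0, 0, 0, 0, 0, -6], [1.0, 0, 0, 0, 0, 0, -6]],
  ],
)

```text
time_s: 9.48
position: [0.54, 0.2116, 0.131]
tool_rot: [[0.998, 0.002, 0.055], [-0.055, 0.0, 0.998], [0.002, -1.0, 0.0]]
ft_force: [-0.3, 0.2, 6.9]
grip_width: 0.0129
```

```bash
python3 - <<'E'
from h import *
s=env.observe(); print(s['position'],s['ft_force'],s['wrist_torque'])
E
```

```text
[0.54002362 0.21164028 0.13102893] [-0.26638895  0.1525625   6.86275801] [-0.06772662  0.10084616 -0.0488925 ]
```

Emit:
carry_out(
  targets=[
    [[1.0, 0, 0, 0, 0, 0, -3], [1.0, 0, 0, 0, 0, 0, -6], [1.0, 0, 0, 0, 0, 0, -9], [1.0, 0, 0, 0, 0, 0, -12], [1.0, 0, 0, 0, 0, 0, -15], [1.0, 0, 0, 0, 0, 0, -18], [1.0, 0, 0, 0, 0, 0, -21], [1.0, 0, 0, 0, 0, 0, -24], [1.0, 0, 0, 0, 0, 0, -24]],
  ],
)

```text
time_s: 10.23
position: [0.5401, 0.2116, 0.131]
tool_rot: [[0.889, 0.002, 0.457], [-0.457, 0.0, 0.889], [0.002, -1.0, 0.001]]
ft_force: [-0.1, -0.3, 7.3]
grip_width: 0.013
```

```bash
python3 - <<'E'
from h import *
s=env.observe(); print(s['position'],s['ft_force'],s['wrist_torque'])
snap('4'); save(crop('side','4',215,130,70,70,8) ,'v4.png')
E
```

```text
[0.5400513  0.21163838 0.13103465] [-0.07142973 -0.30161029  7.31956486] [-0.04845065  0.06241291 -0.00430966]
```

View pics/v4.png

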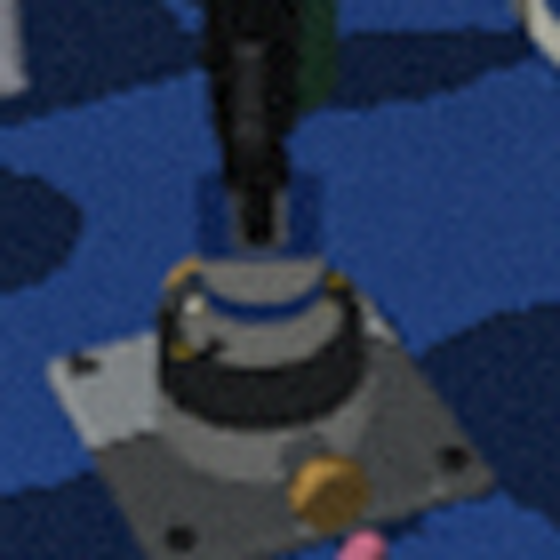

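The cartridge sits deep in the socket and the wing is turning with the jaws. There is no torque yet, with about 15° left, so I'll approach the stop gently.

Emit:
carry_out(
  targets=[
    [[1.0, 0, 0, 0, 0, 0, -3], [1.0, 0, 0, 0, 0, 0, -6], [1.0, 0, 0, 0, 0, 0, -8], [1.0, 0, 0, 0, 0, 0, -9], [1.0, 0, 0, 0, 0, 0, -10], [1.0, 0, 0, 0, 0, 0, -10]],
  ],
)

```text
time_s: 10.83
position: [0.5401, 0.2116, 0.131]
tool_rot: [[0.797, 0.002, 0.603], [-0.603, 0.0, 0.797], [0.002, -1.0, 0.002]]
ft_force: [-0.5, -0.6, 6.8]
grip_width: 0.0127
```

```bash
python3 - <<'E'
from h import *
s=env.observe(); R=s['tool_rot']; print(np.degrees(np.arctan2(R[1][0],R[0][0])),s['ft_force'],s['wrist_torque'])
E
```

```text
-37.11160438583122 [-0.50781888 -0.63910548  6.80461216] [-0.11115096  0.07001929  0.03076611]
```

Emit:
carry_out(
  targets=[
    [[1.0, 0, 0, 0, 0, 0, -1], [1.0, 0, 0, 0, 0, 0, -2], [1.0, 0, 0, 0, 0, 0, -2]],
  ],
)

```text
time_s: 11.08
position: [0.5401, 0.2116, 0.131]
tool_rot: [[0.776, 0.003, 0.631], [-0.631, 0.0, 0.776], [0.002, -1.0, 0.002]]
ft_force: [0.3, -0.8, 6.8]
grip_width: 0.0125
```

```bash
python3 - <<'E'
from h import *
s=env.observe(); R=s['tool_rot']; print(np.degrees(np.arctan2(R[1][0],R[0][0])),s['ft_force'],s['wrist_torque'])
E
```

```text
-39.10955334760692 [ 0.31059603 -0.76233671  6.84637888] [-0.09895417  0.04965745 -0.0038704 ]
```

Emit:
carry_out(
  targets=[
    [[1.0, 0, 0, 0, 0, 0, -1], [1.0, 0, 0, 0, 0, 0, -1.5], [1.0, 0, 0, 0, 0, 0, -1.5]],
  ],
)

```text
time_s: 11.33
position: [0.5399, 0.2115, 0.131]
tool_rot: [[0.76, 0.002, 0.65], [-0.65, -0.0, 0.76], [0.002, -1.0, 0.001]]
ft_force: [-1.0, -0.4, 7.3]
grip_width: 0.0127
```

```bash
cat > q.py <<'E'
from h import *
s=env.observe(); R=s['tool_rot']; print(np.degrees(np.arctan2(R[1][0],R[0][0])).round(2),s['position'].round(4) if hasattr(s['position'],'round') else s['position'],np.round(s['ft_force'],1),np.round(s['wrist_torque'],3),s['grip_width'])
E
python3 q.py
```

```text
-40.57 [0.5399 0.2115 0.131 ] [-1.  -0.4  7.3] [-0.236  0.188  0.122] 0.012653520725600572
```

Emit:
carry_out(
  targets=[
    [[1.0, 0, 0, 0, 0, 0, -1], [1.0, 0, 0, 0, 0, 0, -1.5], [1.0, 0, 0, 0, 0, 0, -1.5]],
  ],
)

```text
time_s: 11.58
position: [0.5395, 0.2112, 0.131]
tool_rot: [[0.743, 0.001, 0.67], [-0.67, -0.001, 0.743], [0.001, -1.0, 0.0]]
ft_force: [-2.1, -3.3, 9.1]
grip_width: 0.0126
```

```bash
python3 q.py
```

```text
-42.05 [0.5395 0.2112 0.131 ] [-2.1 -3.3  9.1] [-0.472  0.499  0.244] 0.012574440343065638
```

The stop is felt at about -41°, some 50° of turn from the slots. I'll ease off about 1° and let the spring lift it while still holding, to feel the pocket.

Emit:
carry_out(
  targets=[
    [[1.0, 0, 0, 0, 0, 0, 0.7], [1.0, 0, 0, 0, 0, 0, 1.3], [1.0, 0, 0, 1, 0, 0, 1.3], [1.0, 0, 0, 2, 0, 0, 1.3], [1.0, 0, 0, 3, 0, 0, 1.3], [1.0, 0, 0, 3, 0, 0, 1.3]],
  ],
)

```text
time_s: 12.08
position: [0.5396, 0.2113, 0.1338]
tool_rot: [[0.757, 0.001, 0.653], [-0.653, -0.0, 0.757], [0.001, -1.0, 0.0]]
ft_force: [-1.2, -1.2, 5.3]
grip_width: 0.0125
```

```bash
python3 q.py
```

```text
-40.76 [0.5396 0.2113 0.1338] [-1.2 -1.2  5.3] [-0.293  0.195  0.031] 0.012458407044874829
```

It has risen 2.8 mm with only spring force, so it's in the pocket. I'll release.

Emit:
carry_out(
  targets=[
    [[1.0, 0, 0, 1, 0, 0, 0], [1.0, 0, 0, 1, 0, 0, 0], [0.9, 0, 0, 1, 0, 0, 0], [0.8, 0, 0, 1, 0, 0, 0], [0.7, 0, 0, 1, 0, 0, 0], [0.6, 0, 0, 1, 0, 0, 0], [0.5, 0, 0, 1, 0, 0, 0], [0.5, 0, 0, 1, 0, 0, 0], [0.5, 0, 0, 1, 0, 0, 0]],
  ],
  squeeze=20,
)

```text
time_s: 12.83
position: [0.5393, 0.2116, 0.1342]
tool_rot: [[0.757, -0.0, 0.653], [-0.653, -0.0, 0.757], [-0.0, -1.0, -0.0]]
ft_force: [-1.1, 1.3, 0.0]
grip_width: 0.0424
```

```bash
python3 q.py; python3 -c "
from h import *
snap('5'); save(crop('side','5',215,130,70,70,8) ,'v5.png')"
```

```text
-40.76 [0.5393 0.2116 0.1342] [-1.1  1.3  0. ] [-0.038  0.04   0.009] 0.04241514683116362
```

View pics/v5.png

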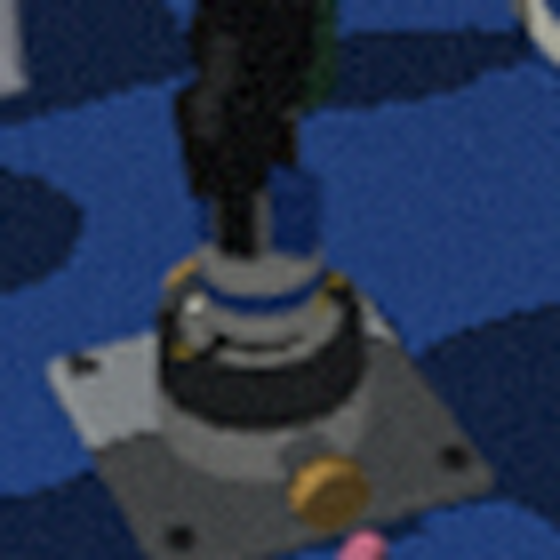

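Emit:
carry_out(
  targets=[
    [[0.5, 0, 0, 5, 0, 0, 0], [0.5, 0, 0, 15, 0, 0, 0], [0.5, 0, 0, 40, 0, 0, 0], [0.5, 0, 0, 80, 0, 0, 0], [0.5, 0, 0, 115, 0, 0, 0], [0.5, 0, -40, 120, 0, 0, 0], [0.5, -20, -80, 120, 0, 0, 0], [0.5, -40, -120, 120, 0, 0, 0], [0.5, -60, -160, 120, 0, 0, 0], [0.5, -80, -195, 120, 0, 0, 0], [0.5, -100, -230, 120, 0, 0, 0], [0.5, -110, -260, 120, 0, 0, 0], [0.5, -110, -260, 120, 0, 0, 0], [0.5, -110, -260, 120, 0, 0, 0]],
  ],
)

```text
time_s: 14.1
position: [0.429, -0.0499, 0.2554]
tool_rot: [[0.755, 0.002, 0.656], [-0.656, -0.001, 0.755], [0.002, -1.0, 0.001]]
ft_force: [-0.5, 0.4, -0.6]
grip_width: 0.043
```

```bash
python3 q.py; python3 -c "
from h import *
snap('6'); save(np.hstack([crop('side','6',220,130,50,70,8),crop('top','6',195,155,45,70,8)]) ,'v6.png'); save(np.hstack([cam('side','6')['img'],cam('top','6')['img']])[:, ::1][:, :1024] if 0 else cam('top','6')['img'],'v6f.png')"
```

```text
-40.98 [ 0.429  -0.0499  0.2554] [-0.5  0.4 -0.6] [ 0.005 -0.041  0.036] 0.043033030235938984
```

View pics/v6.png

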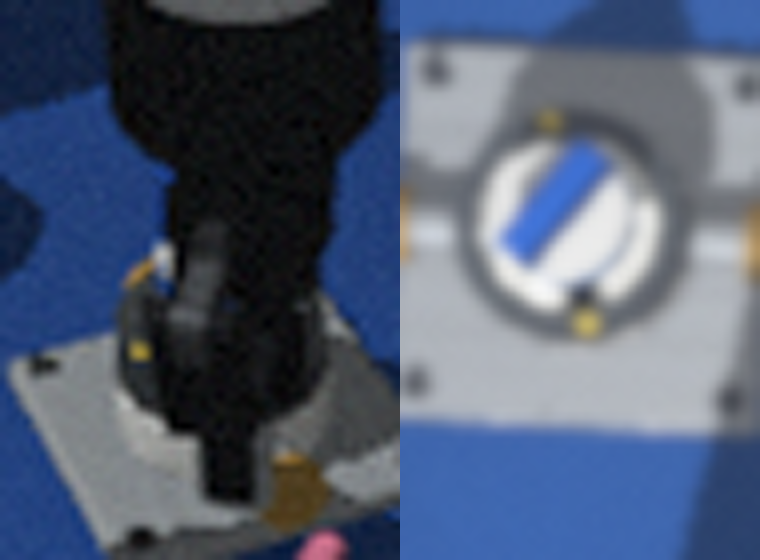

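View pics/v6f.png

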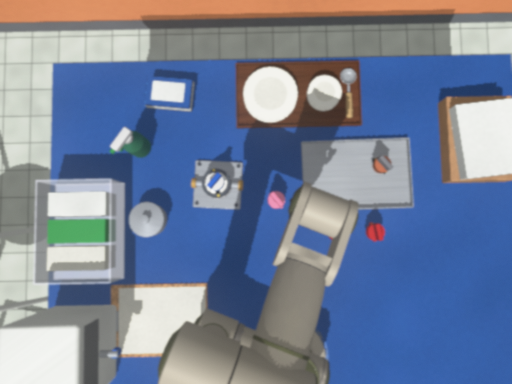

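The top view shows the blue wing at about -39°, roughly 48° clockwise from the yellow rim marks. The spent cartridge, pot and spray bottle look unmoved. I'll clear the side view for a seating-height check.

Emit:
carry_out(
  targets=[
    [[0.5, -20, -40, 0, 0, 0, 0], [0.5, -40, -80, 0, 0, 0, 0], [0.5, -60, -120, 0, 0, 0, 0], [0.5, -60, -150, 0, 0, 0, 0], [0.5, -60, -150, 0, 0, 0, 0], [0.5, -60, -150, 0, 0, 0, 0], [0.5, -60, -150, 0, 0, 0, 0]],
  ],
)

```text
time_s: 14.78
position: [0.3698, -0.1974, 0.2543]
tool_rot: [[0.758, -0.0, 0.652], [-0.652, 0.001, 0.758], [-0.001, -1.0, 0.0]]
ft_force: [-0.2, -0.3, 0.1]
grip_width: 0.0426
```

```bash
python3 - <<'E'
from h import *
snap('7'); x0,y0,s=220,130,8
out=[]
a=np.linspace(0,2*np.pi,60); S=cam('side','7')
for dz in(None,18,24,8):
    im=crop('side','7',x0,y0,50,70,6) if 0 else crop('side','7',230,140,32,50,6)
    if dz is not None:
        def pl(P,col):
            uv=(proj(S,P)-[230,140]+.5)*6-.5; cv2.polylines(im,[np.round(uv).astype(np.int32)],True,col,1)
        f=.064-dz/1000; cx,cy=.5392,.2108; pl(np.c_[cx+.026*np.cos(a),cy+.026*np.sin(a),0*a+f+.058],(255,0,0))
        t=np.radians(-41);c,n=np.cos(t),np.sin(t)
        pl(np.array([[cx+i*c*.025-j*n*.007,cy+i*n*.025+j*c*.007,f+.094] for i,j in((1,1),(1,-1),(-1,-1),(-1,1))]),(255,255,0))
    out.append(im)
save(np.hstack(out),'v7.png')
for n in('0','7'):
    d=cam('top',n)['img'].astype(int)
    if n=='0': d0=d
d=abs(d-d0).sum(2)
print('diff spent',d[150:175,372:392].max(),'pot',d[200:238,128:168].mean(),'spray',d[125:160,105:152].mean())
E
```

```text
diff spent 208 pot 114.72631578947369 spray 4.686322188449848
```

View pics/v7.png

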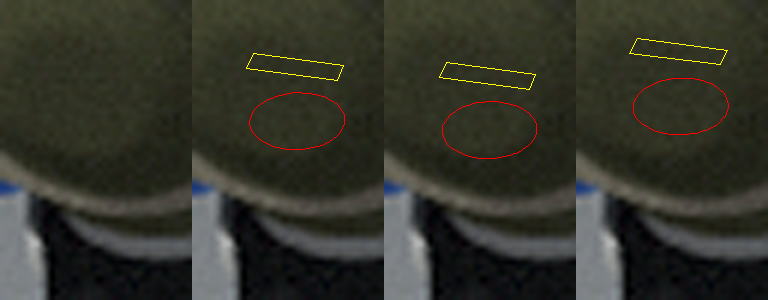

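The side camera is still blocked, this time by the elbow. I'll swing back toward the start side at height.

Emit:
carry_out(
  targets=[
    [[0.5, 0, 40, 20, 0, 0, 0], [0.5, 0, 80, 30, 0, 0, 0], [0.5, 0, 120, 30, 0, 0, 0], [0.5, 0, 160, 30, 0, 0, 0], [0.5, 0, 200, 30, 0, 0, 0], [0.5, 0, 240, 30, 0, 0, 0], [0.5, 0, 280, 30, 0, 0, 0], [0.5, -10, 320, 30, 0, 0, 0], [0.5, -20, 360, 30, 0, 0, 0], [0.5, -30, 400, 30, 0, 0, 0], [0.5, -50, 440, 30, 0, 0, 0], [0.5, -70, 480, 30, 0, 0, 0], [0.5, -90, 520, 30, 0, 0, 0], [0.5, -110, 560, 30, 0, 0, 0], [0.5, -128, 600, 20, 0, 0, 0], [0.5, -128, 640, 10, 0, 0, 0], [0.5, -128, 680, 0, 0, 0, 0], [0.5, -128, 690, 0, 0, 0, 0], [0.5, -128, 690, 0, 0, 0, 0], [0.5, -128, 690, 0, 0, 0, 0]],
  ],
)

```text
time_s: 16.55
position: [0.2394, 0.4927, 0.2536]
tool_rot: [[0.76, -0.001, 0.65], [-0.65, -0.001, 0.76], [0.0, -1.0, -0.002]]
ft_force: [-0.2, -0.7, -0.9]
grip_width: 0.0427
```

```bash
python3 - <<'E'
from h import *
snap('8'); out=[]
a=np.linspace(0,2*np.pi,60); S=cam('side','8')
for dz in(None,18,24,8):
    im=crop('side','8',230,140,32,50,6)
    if dz is not None:
        def pl(P,col):
            uv=(proj(S,P)-[230,140]+.5)*6-.5; cv2.polylines(im,[np.round(uv).astype(np.int32)],True,col,1)
        f=.064-dz/1000; cx,cy=.5385,.2100; pl(np.c_[cx+.026*np.cos(a),cy+.026*np.sin(a),0*a+f+.058],(255,0,0))
        t=np.radians(-41);c,n=np.cos(t),np.sin(t)
        pl(np.array([[cx+i*c*.025-j*n*.007,cy+i*n*.025+j*c*.007,f+.094] for i,j in((1,1),(1,-1),(-1,-1),(-1,1))]),(255,255,0))
        pl(np.c_[.5382+.044*np.cos(a),.2104+.044*np.sin(a),0*a+.066],(0,255,0))
    out.append(im)
save(np.hstack(out),'v8.png')
a0,a8=cam('top','0')['img'],cam('top','8')['img']; print('median abs diff: spent',np.median(abs(a0[150:175,372:392].astype(int)-a8[150:175,372:392])),'pot',np.median(abs(a0[200:238,128:168].astype(int)-a8[200:238,128:168])),'spray',np.median(abs(a0[125:160,105:152].astype(int)-a8[125:160,105:152])))
save(cam('side','8')['img'],'v8f.png')
E
```

```text
median abs diff: spent 1.0 pot 1.0 spray 1.0
```

View pics/v8.png

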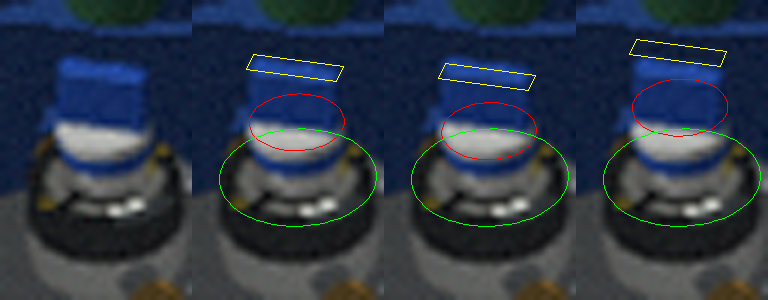

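View pics/v8f.png

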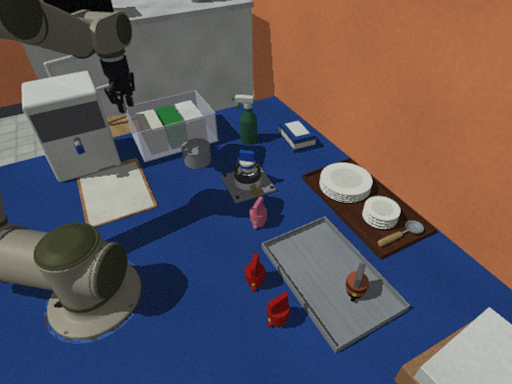

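The wing top and body line up with the 18 mm overlay (locked height), not the 24 mm or 8 mm ones. The other objects are unmoved, so I'll hand in.

```bash
python3 -c "
from h import *
print(env.close_job())"
```

```text
the job is handed in; nothing more can be done
None
```

I took the new white/blue cartridge from the tray by its wing and locked it into the filter head, and the job is handed in at about 17 s. No verdict was reported.

- **Fitting:** The lugs went into the slots at the first try, with no resistance down to the plunger. I pushed in to about 22.8 mm against roughly 9 N of spring. I then turned it clockwise about 50° until the stop showed (about 0.25 N m at the wrist) and eased off about 1°. It rose into the pocket with only spring force, and I let go and moved clear. The highest force I read was about 10 N, well under the limits, though forces were only read between moves.
- **Last checks:** The top view shows the wing about 48° clockwise from the rim marks. In the side view its height fits the locked depth of 18 mm, not 24 or 8 mm. The spent cartridge, pot and spray bottle show no change from the first picture.
- **Disagreements:** The two cameras disagreed by about 2–4 mm on the head's position, so I averaged them. That left a side load of about 2.5 N when it was pushed in, which I relieved. Two earlier side-view checks were blocked by the arm, so I moved it and looked again.

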